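Fetch the clay cup from the locked ware box onto the banding wheel

TASK

Unlock the plywood ware box by pressing its black lock knob down and, while it is down, turning it anticlockwise as far as it goes; then swing the lid up and over until it rests open on its stop by itself. Take the clay cup out and set it down gently, upright, in the middle of the banding wheel's round head, leaving the lid open and unlocked and the other things on the bench where they are.

Things in the scene. Friction and masses are not known exactly. Their poses are not given: they have to be found in the camera images.
- ware_box: Plywood case standing fixed on the bench, 180 (x) x 214 (y) x 104 mm without its lid; walls 9 mm, inner floor 9 mm above the bench. Origin: centre of its underside; x points from its front (robot side) to its hinged back, y to its left, z up. A steel lock housing stands out from its right (-y) side near the front, lock axis at (-60, -152) mm, reaching 118 mm high below the knob.
- lid_hinge (a point): Middle of the lid's hinge axis: at (90, 0, 105) mm in the box frame; the axis is parallel to the box's y. The point is fixed to the box and has the box's axes.
- lid (a joint): Angle of the lid, rad: 0 shut, 1.85 open against its stop; past about 1.6 it leans back by its own weight, below that it falls shut. The lid is a plywood plate 184 x 214 x 12 mm, 0.35 kg, its underside on the hinge's level when shut, with a wooden lift tab in the middle of the front edge.
- lid_tab (a point): Front edge of the lid's lift tab, on its underside, moving with the lid; 220 mm from the hinge axis. The tab is 80 mm wide (along the box's y), 10 mm thick and stands 36 mm out in front of the lid; when shut its underside is about 106 mm above the bench with free space below, so that it can be pushed up from underneath.
- lock_press (a joint): How far the lock knob is pressed down, m: 0 up, 0.006 fully down; a spring of 3 to 6 N returns it. Unless it is pressed at least 0.0045 bayonet lugs stop it from turning; past about 0.8 rad it springs up again by itself if let go.
- lock_turn (a joint): Turn of the lock knob, rad, anticlockwise seen from above: 0 locked (its steel tongue lies over the ear on the lid's right edge), 1.4 fully unlocked (end stop). It stays where it is left.
- lock_grip (a point): Centre of the top of the lock knob's black bar grip, on the lock axis, 164 mm above the bench; its axes turn with the knob. The bar is 60 mm long (along the point's y), 14 mm wide (along its x) and 26 mm high, on a black disc of 68 mm diameter.
- clay_cup: Plain clay-coloured tumbler without handle, open at the top, 83 mm high, 69 mm wide at the rim, narrowing to about 50 mm at the foot, 0.1 to 0.2 kg; stands in the ware box, out of sight until the lid is open. Origin: centre of its underside, z up.
- banding_wheel: Cast iron banding wheel: a foot of 118 mm diameter and a round flat head of 152 mm diameter that spins freely, its top 75 mm above the bench. Origin: centre of the foot's underside, on the spin axis.
- water_bowl: Bystander: small glazed bowl, 86 mm wide, 46 mm high. Origin: centre of its underside.
- masking_tape: Bystander: roll of masking tape, 76 mm wide, 19 mm high, lying flat. Origin: centre of its underside.
- brush_round: Bystander: brush, 205 mm long, 12 mm thick, lying near the front edge. Origin: middle of its underside.

How it is judged:
By the outcome, as a careful person would: the job done as asked, in the order asked, and still so for the second after the job is handed in, with the robot touching nothing.
It also fails if it takes over 64 s, if anything falls off the work surface, if the arm or the gripper's body presses on something with over 40 N, if the wrist force passes 120 N, or if a joint passes its speed limit or range.

ROBOT

A 6-joint arm with a two-finger parallel gripper is mounted at the origin on a cart in front of the work surface, level with it; the furniture and walls round the work are solid. World frame = base frame: x ahead of the robot, y to its left, z up, the work surface at z = 0. Lengths are in mm, angles in rad, forces in N, time in s.
With the tool pointing down it reaches from about 350 to 1000 mm from the base axis. Payload 7.1 kg.
Tool frame: the origin (TCP) lies midway between the tips of the shut fingers; the grasp point (between the pads) lies 19 mm behind it (ctrl.hold_point_z is the distance from the TCP to the grasp point, in mm); z points along the fingers, y is the line along which they close (so a half turn about z gives the same grasp; the last joint's range is limited). The gripper opens to 85 mm and grips with 20 to 120 N. Pads are 22 mm wide; open, the fingers measure 114 mm over their backs; the gripper's body (76 mm by 85 mm) begins 54 mm behind the grasp point. The pads swing forward as they close: fully open they stand 13 mm farther back than shut.
Start: joints at [1.198, 0.423, 1.63, -0, 1.089, -0.019], TCP at [216.508, 586.284, 231.319] pointing down, gripper open.
Joint ranges: [-3, 3], [-0.9, 2.11], [0.09, 2.58], [-1.31, 4.45], [0.11, 2.69], [-2.54, 2.54]. Speed limits (rad/s): [2.39, 2.39, 3.01, 3.14, 3.14, 3.14].

INTERFACE

Orientations are given as a rotation vector (axis times angle).
In Python, from plant import ctrl, camera gives the robot as it stands.
- The arm moves only by the tool apply_moves, never from a script. Its argument "plan" is a list of rows, each a list of 6 numbers: the shift along the tool's x, y, z in m, then the turn, a rotation vector about the tool's x, y, z in rad. In form: [[tx, ty, tz, ax, ay, az], ...]. A call has 1 to 8 rows; each row is the pose to reach, as a shift and turn from the pose commanded when the call began, along the tool's axes at that moment; what a row does not reach only later rows make up. A row lasts 1/12 s, in which the tool goes at most 41.7 mm and 7.16 degrees, less where a joint would pass 70% of its speed; a pose out of reach is approached as far as the arm can. A call with a gripper value outside its range is refused whole. "gripper" is the opening in per cent of the stroke, from 0 (shut) to 100 (fully open), set as the call begins (left out, the last holds). The fingers move at their own pace and stop on an object; "force" is the grip in N (left out, the last holds). Time passes only in rows, so rows that repeat a pose let the fingers close. It gives the time, the measured TCP pose, the force, the opening and the grip force at its end, in the units of the state.
- ctrl.sense(): the state, without advancing time (a new reading comes with each control period).
- camera(name): name is "side" or "top"; returns a dict with "img" (480x640x3 uint8, blue, green, red), "z_map" (480x640 float32, mm along the optical axis (not along the pixel's ray), 0 where there is no reading), "mtx" (3x3 intrinsics, pixels), "R" (3x3) and "t" (3): a world point X has camera coordinates R X + t. Camera axes: x right, y down, z forward; pixel columns grow to the right and rows downward; lengths in mm; the calibration is good to about 2 mm. A picture is of the moment at which its call begins.
- ctrl.close_job(): hands the job in; it is judged then, once.
The state is a dict: "t": time; "qpos": joint angles; "dq": joint speeds; "tau": joint torques, N m; "tcp_pos": TCP position; "tool_rot": TCP orientation; "contact_force": force on the tool from outside, world axes, zero at the start; "ft_torque": the same for the moment, N m; "opening": opening from 0.0 (shut) to 1.0 (fully open); "gripper_force": force on a finger pad.
Only numpy, scipy, OpenCV 4.12 (cv2) and the standard library are available. Lean on these libraries where they do the work, as an engineer would, in place of code of your own. Each camera call takes 0.05 s, during which the arm holds its last target. There are 200 camera calls.

## Working session

There is one attempt and no reset: what is moved stays moved. The work goes in short steps, Python scripts to look and compute and a tool call to move; the robot and the scene stay as the last step left them, time stands still between calls to the robot, and variables do not carry over. Pictures are saved under pics/ and viewed, at most 10 in all, crops included, and the job is handed in when it is done.

Besides the shell and the picture viewer there is one more tool, called as a command line: name --pt "numbers of a row" for each row, then --argument value for the rest. apply_moves: Moves the arm, as the interface text tells. Its arguments: {"type":"object","properties":{"plan":{"type":"array","items":{"type":"array","items":{"type":"number"}}},"gripper":{"type":"number"},"force":{"type":"number"}},"required":["plan"]}

```bash
ls; mkdir -p pics; python3 - <<'E'
from plant import ctrl,camera
import cv2,numpy as np
for n in("top","side"):
    c=camera(n);cv2.imwrite(f"pics/{n}0.png",c["img"]);print(n,c["mtx"].tolist(),np.round(c["R"],3).tolist(),c["t"], (-c["R"].T@c["t"]))
print(ctrl.sense())
E
```

```text
pics
top [[475.3943844560123, 0.0, 318.12909981388475], [0.0, 475.3943844560123, 233.95004816240387], [0.0, 0.0, 1.0]] [[-0.028, -1.0, 0.008], [-0.996, 0.027, -0.079], [0.079, -0.01, -0.997]] [ -20.69290209  536.77105257 1106.57013606] [ 446.64321059  -24.09031551 1145.85266253]
side [[609.0938962026216, 0.0, 321.7247503536027], [0.0, 609.0938962026216, 238.47674732010955], [0.0, 0.0, 1.0]] [[-0.987, -0.158, 0.007], [-0.086, 0.498, -0.863], [0.133, -0.853, -0.505]] [ 538.45976918  167.55613032 1187.90584058] [ 388.45029055 1014.37538525  741.13643513]
{'t': 0.1, 'qpos': array([ 1.19799154e+00,  4.23802169e-01,  1.63062697e+00, -2.39702554e-05,
        1.08861264e+00, -1.90265407e-02]), 'dq': array([-0.00123519, -0.00132361, -0.00274347, -0.00021962, -0.00010265,
        0.00080366]), 'tau': array([-9.07917383e-04, -5.58423400e+01, -2.82444692e+01, -2.46570337e-06,
        3.01082393e-03,  4.80888673e-05]), 'tcp_pos': array([216.33963015, 585.82033151, 230.59459677]), 'tool_rot': array([-5.52756748e-01, -3.09231593e+00,  2.23904777e-03]), 'contact_force': array([-0.33773474, -0.67918033, -0.06134961]), 'ft_torque': array([0.02818442, 0.01071359, 0.00339   ]), 'gripper_force': 0.0, 'opening': 0.9999123103698873}
```

View pics/top0.png

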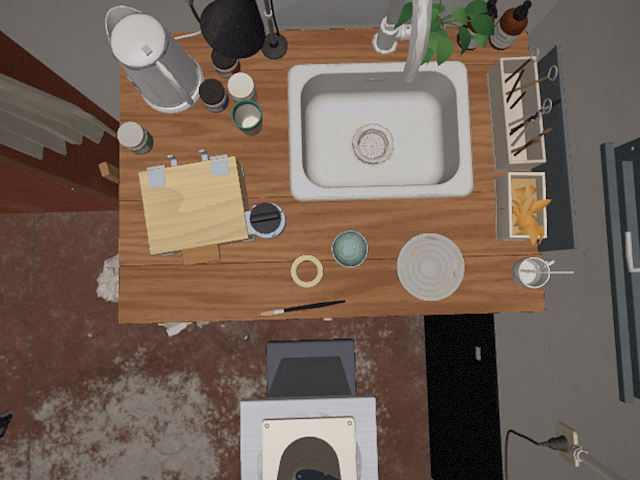

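View pics/side0.png

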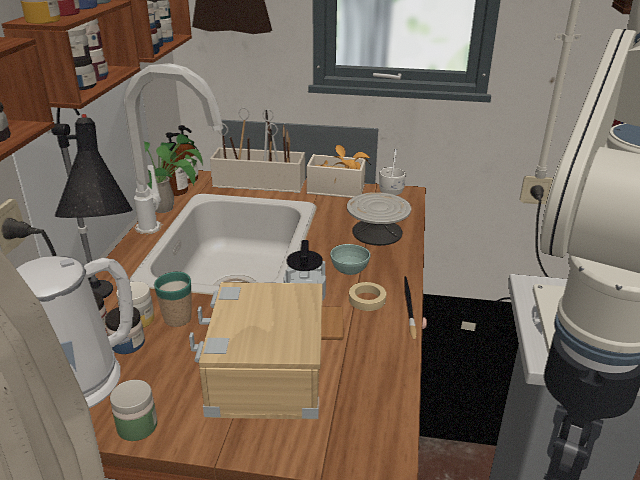

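The top view shows the lid, with corners near (139,183), (235,157), (250,240) and (150,255), and the knob at (266,219). The wheel is at (430,267), the bowl at (350,249), the tape at (307,271) and the brush at (303,308).

```bash
cat > h.py <<'E'
from plant import ctrl,camera
import cv2,numpy as np
from scipy.spatial.transform import Rotation as Rn
def cloud(n):
    c=camera(n);v,u=np.mgrid[:480,:640];z=c["z_map"].astype(float)
    P=np.stack([u,v,np.ones_like(u)],-1)@np.linalg.inv(c["mtx"]).T*z[...,None]
    W=(P-c["t"])@c["R"];W[z==0]=np.nan
    return c,W
def ray(c,u,v,h):
    d=c["R"].T@np.linalg.inv(c["mtx"])@[u,v,1];o=-c["R"].T@c["t"]
    return o+d*(h-o[2])/d[2]
def totool(p):  # world shift (mm) -> tool axes (m) from current pose
    s=ctrl.sense();return Rn.from_rotvec(s["tool_rot"]).inv().apply(np.array(p)-s["tcp_pos"])/1000
E
python3 - <<'E'
from h import *
c,W=cloud("top")
def rect(name,box,lo,hi):
    x0,y0,x1,y1=box;m=np.zeros((480,640),bool);m[y0:y1,x0:x1]=True
    m&=(W[...,2]>lo)&(W[...,2]<hi)
    p=W[m][:,:2].astype(np.float32);r=cv2.minAreaRect(p);print(name,m.sum(),np.round(np.nanmedian(W[m],0),1),r, np.round(cv2.boxPoints(r)).tolist(), "circ",cv2.minEnclosingCircle(p))
rect("lid",(120,140,262,275),111,122)
rect("knobbar",(245,195,290,242),156,172)
rect("disc",(245,195,290,242),125,150)
rect("wheel",(380,220,480,310),66,85)
rect("bowl",(325,225,375,270),25,60)
rect("tape",(285,250,328,290),10,30)
rect("tab",(175,235,225,270),100,110)
print(totool([0,0,0]),Rn.from_rotvec(ctrl.sense()["tool_rot"]).as_matrix().round(3))
E
```

```text
lid 8843 [592.2 231.8 117.8] ((597.8820190429688, 227.71829223632812), (247.90785217285156, 230.07980346679688), 8.374321937561035) [[458.0, 323.0], [492.0, 96.0], [737.0, 132.0], [704.0, 360.0]] circ ((601.8431396484375, 230.20530700683594), 143.26300048828125)
knobbar 199 [564.8  77.1 164.2] ((565.3572998046875, 77.10533142089844), (14.324170112609863, 59.54294967651367), 8.309955596923828) [[554.0, 106.0], [563.0, 47.0], [577.0, 49.0], [568.0, 108.0]] circ ((567.4588012695312, 77.41227722167969), 29.79225730895996)
disc 602 [558.8  75.9 138.7] ((565.2467651367188, 77.29081726074219), (66.81694793701172, 66.52938079833984), 73.69310760498047) [[524.0, 55.0], [588.0, 36.0], [607.0, 100.0], [543.0, 119.0]] circ ((565.50341796875, 76.88060760498047), 38.11080551147461)
wheel 3606 [ 452.3 -285.5   75.5] ((452.8600769042969, -286.2763671875), (153.0193634033203, 148.7052459716797), 88.49996948242188) [[377.0, -361.0], [525.0, -365.0], [529.0, -212.0], [381.0, -208.0]] circ ((452.69683837890625, -286.2925720214844), 76.75849151611328)
bowl 349 [ 503.3 -113.6   37.8] ((499.75640869140625,
[... 157 characters left out ...]
9.25970458984375, -108.48329162597656), 43.11015701293945)
tape 438 [450.5  -6.   19.4] ((450.4428405761719, -5.580821990966797), (73.46748352050781, 73.16496276855469), 88.28885650634766) [[413.0, -41.0], [486.0, -43.0], [488.0, 30.0], [415.0, 32.0]] circ ((451.03289794921875, -6.495996952056885), 37.936248779296875)
tab 5 [502.5 180.7 108.4] ((492.2435302734375, 223.14134216308594), (35.55350875854492, 105.01725006103516), 8.066112518310547) [[467.0, 273.0], [482.0, 169.0], [517.0, 174.0], [502.0, 278.0]] circ ((508.0024719238281, 225.3746795654297), 52.54171371459961)
[-4.26603826e-05 -6.24290444e-01  2.31469543e-01] [[-0.938  0.346 -0.   ]
 [ 0.346  0.938 -0.001]
 [ 0.    -0.001 -1.   ]]
```

apply_moves --pt "-0.03 -0.02 0 0 0 0.12" --pt "-0.06 -0.043 0 0 0 0.24" --pt "-0.09 -0.065 0 0 0 0.36" --pt "-0.12 -0.087 0 0 0 0.48" --pt "-0.15 -0.108 0 0 0 0.6" --pt "-0.18 -0.13 0 0 0 0.72" --pt "-0.21 -0.15 0 0 0 0.84" --pt "-0.24 -0.172 0 0 0 0.96" --gripper 50

```text
t: 0.82
tcp_pos: [382.7, 340.3, 231.3]
tool_rot: [1.926, 2.482, 0.0]
contact_force: [-0.1, -0.3, 0.0]
opening: 0.503
gripper_force: 0.0
```

```bash
cat > go.py <<'E'
import sys
from h import *
a=list(map(float,sys.argv[1:]))
s=ctrl.sense();R=Rn.from_rotvec(s["tool_rot"]);M=R.as_matrix();yaw=np.arctan2(M[1,1],M[0,1])
print("shift",totool(a[:3]).round(4),"turn", round(-(a[3]-yaw),3),"pos",s["tcp_pos"].round(1),"z",M[:,2].round(3),"F",s["contact_force"].round(1),"j",s["qpos"].round(2),"t",s["t"],s["opening"])
E
python3 go.py 565.3 77.1 200 0.146
```

```text
shift [-0.3003  0.1114  0.0313] turn 0.105 pos [382.7 340.3 231.3] z [ 0.  0. -1.] F [-0.1 -0.3  0. ] j [0.7  0.26 1.88 0.   1.01 0.45] t 0.8167 0.502574219981917
```

apply_moves --pt "-0.04 0.014 0 0 0 0.05" --pt "-0.08 0.028 0 0 0 0.105" --pt "-0.12 0.043 0 0 0 0.105" --pt "-0.16 0.058 0 0 0 0.105" --pt "-0.195 0.072 0.01 0 0 0.105" --pt "-0.235 0.087 0.015 0 0 0.105" --pt "-0.27 0.1 0.025 0 0 0.105" --pt "-0.3003 0.1114 0.0313 0 0 0.105"

```text
t: 1.48
tcp_pos: [567.1, 77.1, 199.2]
tool_rot: [-2.048, -2.383, 0.001]
contact_force: [0.5, 0.9, 0.1]
opening: 0.498
gripper_force: 0.0
```

```bash
python3 go.py 565.3 77.1 142 0.146
```

```text
shift [ 0.0003 -0.0018  0.0572] turn 0.005 pos [567.1  77.1 199.2] z [-0. -0. -1.] F [0.5 0.9 0.1] j [ 0.11  0.39  1.77 -0.    0.98 -0.04] t 1.4833 0.4977753296308997
```

apply_moves --pt "0 0 0.015 0 0 0" --pt "0 0 0.03 0 0 0" --pt "0 0 0.045 0 0 0" --pt "0 0 0.055 0 0 0" --pt "0 0 0.056 0 0 0"

```text
t: 1.9
tcp_pos: [564.7, 79.4, 141.9]
tool_rot: [-2.045, -2.382, 0.004]
contact_force: [0.0, -0.4, -0.3]
opening: 0.501
gripper_force: 0.0
```

apply_moves --pt "0 0 0 0 0 0" --pt "0 0 0 0 0 0" --pt "0 0 0 0 0 0" --pt "0 0 0 0 0 0" --pt "0 0 0 0 0 0" --pt "0 0 0 0 0 0" --gripper 0 --force 70

```text
t: 2.4
tcp_pos: [565.0, 79.7, 144.6]
tool_rot: [-2.045, -2.383, 0.002]
contact_force: [-5.2, -0.4, 0.9]
opening: 0.145
gripper_force: 69.9
```

apply_moves --pt "0 0 0.003 0 0 0" --pt "0 0 0.005 0 0 0" --pt "0 0 0.007 0 0 0" --pt "0 0 0.007 0 0 0"

```text
t: 2.73
tcp_pos: [565.2, 79.8, 139.0]
tool_rot: [-2.045, -2.383, 0.002]
contact_force: [-9.3, -0.9, 13.2]
opening: 0.143
gripper_force: 71.8
```

apply_moves --pt "0 -0.0003 0.001 0 0 -0.1" --pt "0 -0.0005 0.001 0 0 -0.2" --pt "-0.0001 -0.0008 0.001 0 0 -0.3" --pt "-0.0002 -0.001 0.001 0 0 -0.4" --pt "-0.0003 -0.0012 0.001 0 0 -0.5" --pt "-0.0005 -0.0015 0.001 0 0 -0.6" --pt "-0.0006 -0.0017 0.001 0 0 -0.7" --pt "-0.0006 -0.0017 0.001 0 0 -0.7"

```text
t: 3.4
tcp_pos: [563.6, 79.1, 138.9]
tool_rot: [-1.096, -2.943, 0.0]
contact_force: [-13.4, -0.8, 21.1]
opening: 0.149
gripper_force: 73.0
```

```bash
python3 go.py 565.3 77.1 142 1.556; python3 -c "
from h import *
print(ctrl.sense()['ft_torque'])"
```

```text
shift [-0.0026 -0.0004 -0.0031] turn -0.698 pos [563.6  79.1 138.9] z [-0.001  0.    -1.   ] F [-13.4  -0.8  21.1] j [ 0.12  0.47  1.82  0.    0.86 -0.74] t 3.4 0.1494763220066965
[-0.03994493  2.09085343  0.07797104]
```

apply_moves --pt "0 -0.0005 0 0 0 -0.1" --pt "0 -0.0008 0 0 0 -0.2" --pt "0 -0.0012 0 0 0 -0.3" --pt "0 -0.0015 0 0 0 -0.4" --pt "0 -0.0018 0 0 0 -0.5" --pt "0 -0.0022 0 0 0 -0.6" --pt "0 -0.0024 0 0 0 -0.7" --pt "0 -0.0024 0 0 0 -0.75"

```text
t: 4.07
tcp_pos: [562.6, 77.5, 138.9]
tool_rot: [-0.055, 3.141, 0.001]
contact_force: [-10.1, -2.2, 20.6]
opening: 0.145
gripper_force: 74.1
```

```bash
python3 go.py 565.3 77.1 142 1.546; python3 -c "
from h import *
print(ctrl.sense()['ft_torque'])"
```

```text
shift [-0.0027 -0.0004 -0.0031] turn 0.06 pos [562.6  77.5 138.9] z [ 0.     0.001 -1.   ] F [-10.1  -2.2  20.6] j [ 0.12  0.46  1.82  0.    0.86 -1.49] t 4.0667 0.14511468108256895
[ 0.01763637  1.88486433 -1.00618373]
```

apply_moves --pt "0 0 0 0 0 0.04" --pt "0 0 0 0 0 0.04" --pt "0 0 0 0 0 0.04" --pt "0 0 -0.02 0 0 0.04" --pt "0 0 -0.05 0 0 0.04" --pt "0 0 -0.08 0 0 0" --pt "0 0 -0.1 0 0 -0.05" --pt "0 0 -0.1 0 0 -0.1" --gripper 100

```text
t: 4.73
tcp_pos: [565.9, 77.4, 241.1]
tool_rot: [-0.211, 3.126, 0.001]
contact_force: [0.8, -0.1, 0.2]
opening: 0.999
gripper_force: 0.0
```

```bash
python3 go.py 486.9 219.3 170 1.717; python3 - <<'E'
from h import *
c,W=cloud("top")
cv2.imwrite("pics/t1.png",cv2.resize(c["img"][130:330,100:320],None,fx=3,fy=3))
# tab: measure via side camera colour/depth
c2,V=cloud("side")
cv2.imwrite("pics/s1.png",cv2.resize(c2["img"][230:430,180:440],None,fx=3,fy=3))
ex=np.array([.9893,.1455]);ey=np.array([-.1455,.9893]);o=np.array([602.7,236.2])
for X in(W,V):
    b=np.stack([(X[...,:2]-o)@ex,(X[...,:2]-o)@ey,X[...,2]],-1)
    m=(b[...,0]>-140)&(b[...,0]<-98)&(abs(b[...,1])<80)&(b[...,2]>108)&(b[...,2]<125)
    print(m.sum(),np.nanmin(b[m],0),np.nanmax(b[m],0),np.percentile(b[m],[5,95],axis=0))
E
```

```text
shift [0.0599 0.1512 0.0705] turn -0.012 pos [565.9  77.4 241.1] z [ 0.009  0.001 -1.   ] F [ 0.8 -0.1  0.2] j [ 0.12  0.33  1.75 -0.    1.06 -1.59] t 4.7333 0.9986857912379906
73 [-112.31090467  -39.84305799  110.13524636] [-98.0166172  -16.9849981  122.71229438] [[-111.50256747  -39.40220245  112.81630141]
 [ -98.67874925  -19.33961503  119.83587659]]
588 [-127.88512938  -37.60845077  108.58131072] [-98.27497641  43.05031362 119.38183035] [[-126.08215143  -31.66337654  112.29566127]
 [ -98.88882726   40.11687909  117.97644172]]
```

View pics/t1.png

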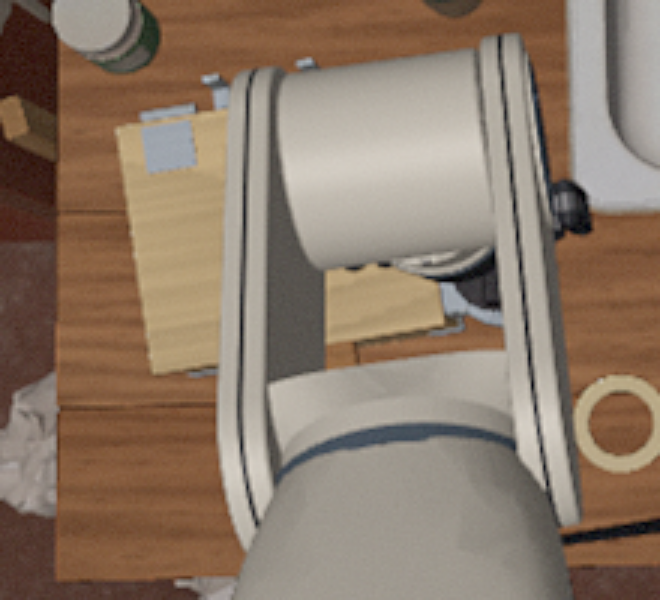

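View pics/s1.png

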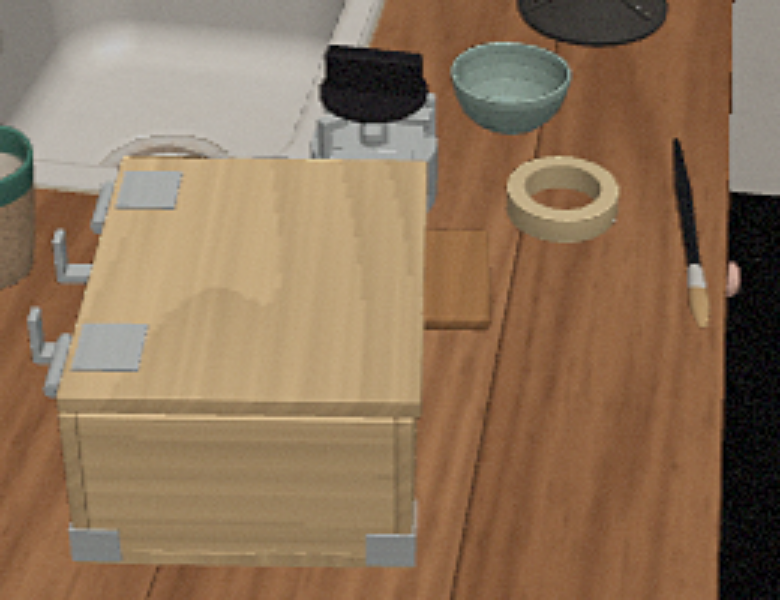

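The knob now lies along the box's x axis, so it is unlocked. The tab shows as the brown plate at crop (425–490, 230–328), and its centre is at about y +1 in the box frame. I'll clamp it across its width.

apply_moves --pt "0.012 0.03 0 0 0 -0.01" --pt "0.024 0.062 0 0 0 -0.012" --pt "0.036 0.094 0 0 0 -0.012" --pt "0.048 0.122 0.01 0 0 -0.012" --pt "0.056 0.142 0.03 0 0 -0.012" --pt "0.0593 0.152 0.06 0 0 -0.012" --pt "0.0593 0.152 0.09 0 0 -0.012" --pt "0.0593 0.152 0.09 0 0 -0.012"

```text
t: 5.5
tcp_pos: [479.9, 219.1, 140.6]
tool_rot: [0.225, -3.124, 0.005]
contact_force: [-1.1, 0.4, 0.3]
opening: 0.998
gripper_force: 0.0
```

```bash
python3 go.py 486.8 220.2 86 1.717
```

```text
shift [-0.0075  0.0003  0.0545] turn -0.002 pos [479.9 219.1 140.6] z [-0.01  -0.004 -1.   ] F [-1.1  0.4  0.3] j [ 0.41  0.42  1.9  -0.    0.83 -1.31] t 5.5 0.9984406694068921
```

apply_moves --pt "0 0 0 0 0 0" --pt "0 0 0 0 0 0" --pt "0 0 0 0 0 0"

```text
t: 5.75
tcp_pos: [485.6, 220.0, 147.5]
tool_rot: [-0.223, 3.131, 0.001]
contact_force: [0.3, -0.1, 0.5]
opening: 1.001
gripper_force: 0.0
```

```bash
python3 go.py 486.8 220.2 86 1.717; python3 go.py 486.8 220.2 86 1.717
```

```text
shift [-0.0011 -0.      0.0615] turn -0.004 pos [485.6 220.  147.5] z [ 0.002  0.001 -1.   ] F [ 0.3 -0.1  0.5] j [ 0.4   0.41  1.89 -0.    0.84 -1.31] t 5.75 1.0005917777405267
shift [-0.0011 -0.      0.0615] turn -0.004 pos [485.6 220.  147.5] z [ 0.002  0.001 -1.   ] F [ 0.3 -0.1  0.5] j [ 0.4   0.41  1.89 -0.    0.84 -1.31] t 5.75 1.0005917777405267
```

apply_moves --pt "0 0 0.01 0 0 0" --pt "0 0 0.02 0 0 0" --pt "0 0 0.03 0 0 0" --pt "0 0 0.04 0 0 0" --pt "0 0 0.05 0 0 0" --pt "0 0 0.058 0 0 0" --pt "0 0 0.063 0 0 0" --pt "0 0 0.063 0 0 0"

```text
t: 6.42
tcp_pos: [483.5, 219.6, 81.5]
tool_rot: [0.225, -3.131, 0.001]
contact_force: [-0.6, 0.1, -0.1]
opening: 1.001
gripper_force: 0.0
```

```bash
python3 go.py 486.8 220.2 86 1.717; python3 - <<'E'
from h import *
c2,V=cloud("side")
cv2.imwrite("pics/s2.png",cv2.resize(c2["img"][200:400,200:460],None,fx=3,fy=3))
E
```

```text
shift [-0.0034  0.0001 -0.0045] turn -0.003 pos [483.5 219.6  81.5] z [-0.002 -0.001 -1.   ] F [-0.6  0.1 -0.1] j [ 0.4   0.51  1.92 -0.    0.71 -1.31] t 6.4167 1.000818389394077
```

View pics/s2.png

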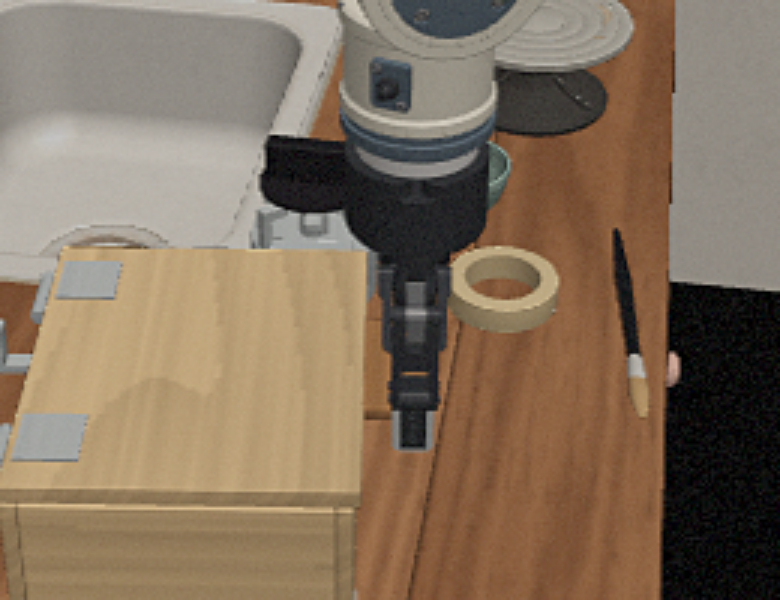

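The left finger stands beside the tab's left end (crop 410,420), clear of the lid, and no contact force shows. Next I close on it.

apply_moves --pt "-0.001 0 -0.002 0 0 0" --pt "-0.001 0 -0.002 0 0 0" --pt "-0.001 0 -0.002 0 0 0" --pt "-0.001 0 -0.002 0 0 0" --gripper 0 --force 30

```text
t: 6.8
tcp_pos: [484.3, 219.1, 85.0]
tool_rot: [0.225, -3.131, 0.002]
contact_force: [-1.5, -5.0, -1.5]
opening: 0.928
gripper_force: 37.6
```

```bash
cat > arc.py <<'E'
# rows for the lid arc, tool axes, from current commanded pose; args: phi0 dphi n
import sys
from h import *
p0,dp,n=map(float,sys.argv[1:])
s=ctrl.sense();M=Rn.from_rotvec(s["tool_rot"]).as_matrix()
ex=np.array([.9893,.1455,0]);r=205;h=5
f=lambda p:(-r*np.cos(p)+h*np.sin(p))*ex+np.array([0,0,1])*(r*np.sin(p)+h*np.cos(p))
for i in range(1,int(n)+1):print((M.T@(f(p0+dp*i)-f(p0))/1000).round(4).tolist())
print(s["tcp_pos"],s["contact_force"])
E
python3 arc.py 0 0.08 7
```

```text
[-0.001, -0.0, -0.0164]
[-0.0033, -0.0, -0.0326]
[-0.007, -0.0001, -0.0486]
[-0.0118, -0.0001, -0.0643]
[-0.0179, -0.0001, -0.0795]
[-0.0253, -0.0001, -0.0942]
[-0.0337, -0.0001, -0.1082]
[484.2762213  219.09264404  85.03216603] [-1.50520127 -4.95348262 -1.54599164]
```

apply_moves --pt "0 0 -0.008 0 0 0" --pt "-0.001 0 -0.0165 0 0 0" --pt "-0.0035 0 -0.033 0 0 0" --pt "-0.007 0 -0.049 0 0 0" --pt "-0.012 0 -0.065 0 0 0" --pt "-0.018 0 -0.08 0 0 0" --pt "-0.0255 0 -0.095 0 0 0" --pt "-0.034 0 -0.11 0 0 0"

```text
t: 7.47
tcp_pos: [519.9, 224.3, 196.4]
tool_rot: [-0.225, 3.132, -0.001]
contact_force: [8.8, -4.0, -9.7]
opening: 0.925
gripper_force: 40.1
```

```bash
sed -i 's/r=205/r=209/' arc.py; python3 arc.py 0.56 0.1 8; python3 - <<'E'
from h import *
s=ctrl.sense();d=s["tcp_pos"]-[691.8,249.2,80];print(np.arctan2(d[2],-(d[0]*.9893+d[1]*.1455)),s["opening"],s["gripper_force"])
E
```

```text
[-0.0124, 0.0, -0.0168]
[-0.0264, 0.0, -0.0323]
[-0.0419, 0.0001, -0.0463]
[-0.0588, 0.0001, -0.0587]
[-0.0767, 0.0001, -0.0694]
[-0.0957, 0.0002, -0.0782]
[-0.1154, 0.0002, -0.085]
[-0.1357, 0.0003, -0.0899]
[519.89750413 224.26426843 196.44010807] [ 8.78122231 -3.99498433 -9.7214323 ]
0.5905727119692682 0.9254492564115432 40.07393717765808
```

apply_moves --pt "-0.0135 0 -0.016 0 0 0" --pt "-0.028 0 -0.031 0 0 0" --pt "-0.0435 0 -0.045 0 0 0" --pt "-0.06 0 -0.0575 0 0 0" --pt "-0.078 0 -0.068 0 0 0" --pt "-0.097 0 -0.077 0 0 0" --pt "-0.1165 0 -0.0835 0 0 0" --pt "-0.136 0 -0.088 0 0 0"

```text
t: 8.13
tcp_pos: [653.6, 243.5, 284.5]
tool_rot: [0.224, -3.132, 0.002]
contact_force: [-0.4, -3.7, -3.1]
opening: 0.928
gripper_force: 41.6
```

```bash
sed -i 's/r=205/r=209/' arc.py; python3 arc.py 1.36 0.08 6; python3 - <<'E'
from h import *
s=ctrl.sense();d=s["tcp_pos"]-[691.8,249.2,80];print(np.arctan2(d[2],-(d[0]*.9893+d[1]*.1455)),s["opening"],s["gripper_force"])
E
```

```text
[-0.0165, 0.0, -0.0025]
[-0.0332, 0.0001, -0.0036]
[-0.0499, 0.0001, -0.0034]
[-0.0666, 0.0002, -0.0019]
[-0.0831, 0.0002, 0.001]
[-0.0992, 0.0003, 0.0052]
[653.64485488 243.54152341 284.49698915] [-0.41250472 -3.74817498 -3.13440044]
1.3843762139550093 0.9278910698652484 41.573655009269714
```

apply_moves --pt "-0.0165 0 -0.0025 0 0 0" --pt "-0.033 0 -0.0035 0 0 0" --pt "-0.05 0 -0.003 0 0 0" --pt "-0.066 0 -0.001 0 0 0" --pt "-0.078 0 0.001 0 0 0" --pt "-0.088 0 0.003 0 0 0" --pt "-0.092 0 0.004 0 0 0" --pt "-0.092 0 0.004 0 0 0"

```text
t: 8.8
tcp_pos: [746.0, 256.9, 281.0]
tool_rot: [-0.223, 3.131, -0.0]
contact_force: [0.6, -3.7, 4.8]
opening: 0.929
gripper_force: 42.8
```

```bash
python3 - <<'E'
from h import *
s=ctrl.sense();d=s["tcp_pos"]-[691.8,249.2,80];print(np.arctan2(d[2],-(d[0]*.9893+d[1]*.1455)),s["opening"],s["gripper_force"],s["contact_force"])
E
```

```text
1.836682178661852 0.9293234209302287 42.80658423900604 [ 0.59442738 -3.70966328  4.76390316]
```

apply_moves --pt "0 0 0 0 0 0" --pt "0 0 0 0 0 0" --pt "0 0 0 0 0 0" --pt "0 0 -0.02 0 0 0" --pt "0 0 -0.045 0 0 0" --pt "0 0 -0.075 0 0 0" --pt "0.03 -0.01 -0.085 0 0 0" --pt "0.06 -0.03 -0.085 0 0 0" --gripper 100

```text
t: 9.47
tcp_pos: [690.4, 221.5, 367.7]
tool_rot: [-0.228, 3.127, 0.004]
contact_force: [0.9, -1.1, -0.1]
opening: 0.997
gripper_force: 0.0
```

apply_moves --pt "0.03 -0.015 0 0 0 0" --pt "0.06 -0.035 0 0 0 0" --pt "0.09 -0.06 0 0 0 0" --pt "0.12 -0.085 0 0 0 0" --pt "0.145 -0.11 0 0 0 0" --pt "0.165 -0.13 0 0 0 0" --pt "0.18 -0.15 0 0 0 0" --pt "0.185 -0.16 0 0 0 0"

```text
t: 10.13
tcp_pos: [527.1, 32.9, 364.6]
tool_rot: [-0.223, 3.133, -0.0]
contact_force: [1.0, 0.0, -0.5]
opening: 0.999
gripper_force: 0.0
```

```bash
python3 - <<'E'
from h import *
c,W=cloud("top")
cv2.imwrite("pics/t2.png",c["img"]);c2,V=cloud("side")
cv2.imwrite("pics/s3.png",c2["img"])
ex=np.array([.9893,.1455]);ey=np.array([-.1455,.9893]);o=np.array([602.7,236.2])
for X in(W,V):
    b=np.stack([(X[...,:2]-o)@ex,(X[...,:2]-o)@ey,X[...,2]],-1)
    m=(abs(b[...,0])<78)&(abs(b[...,1])<95)&(b[...,2]>80)&(b[...,2]<100)
    p=X[m];print(m.sum(),np.nanmin(p,0),np.nanmax(p,0),cv2.minEnclosingCircle(p[:,:2].astype(np.float32)))
print(ctrl.sense())
E
```

```text
Traceback (most recent call last):
ValueError: zero-size array to reduction operation fmin which has no identity
```

View pics/t2.png

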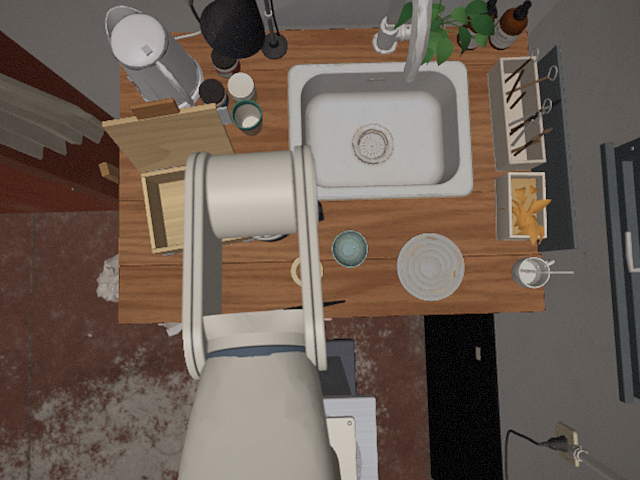

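View pics/s3.png

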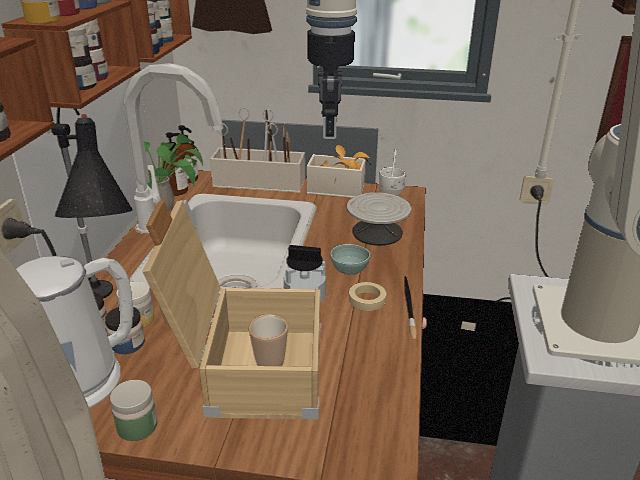

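The lid rests open in both views. The cup shows in the side view at (268,340), and the arm hides it from above, so I'll move the arm aside to measure.

apply_moves --pt "0 -0.035 0 0 0 0" --pt "0 -0.07 0 0 0 0" --pt "0 -0.105 0 0 0 0" --pt "0 -0.14 0 0 0 0" --pt "0 -0.165 0 0 0 0" --pt "0 -0.18 0 0 0 0"

```text
t: 10.73
tcp_pos: [556.2, -145.3, 363.8]
tool_rot: [-0.223, 3.133, -0.0]
contact_force: [-0.8, -0.4, 0.7]
opening: 1.004
gripper_force: 0.0
```

```bash
cat > cup.py <<'E'
from h import *
ex=np.array([.9893,.1455]);ey=np.array([-.1455,.9893]);o=np.array([602.7,236.2])
for n in("top","side"):
    c,X=cloud(n);cv2.imwrite(f"pics/{n}3.png",c["img"])
    b=np.stack([(X[...,:2]-o)@ex,(X[...,:2]-o)@ey,X[...,2]],-1)
    for lo,hi in((30,98),(86,98)):
        m=(abs(b[...,0])<74)&(abs(b[...,1])<90)&(b[...,2]>lo)&(b[...,2]<hi)
        if m.sum()<5: print(n,"none");continue
        p=X[m];q=b[m];print(n,m.sum(),p.min(0).round(),p.max(0).round(),"box",q.min(0).round(),q.max(0).round(),cv2.minEnclosingCircle(p[:,:2].astype(np.float32)))
s=ctrl.sense();print(s["tcp_pos"],s["qpos"])
E
python3 cup.py
```

```text
top 516 [568. 188.  30.] [635. 254.  96.] box [-37. -48.  30.] [30. 19. 96.] ((601.4140625, 221.7981414794922), 34.52300262451172)
top 179 [568. 188.  86.] [635. 254.  96.] box [-37. -48.  86.] [30. 19. 96.] ((601.4140625, 221.7981414794922), 34.52300262451172)
side 1619 [570. 188.  30.] [636. 258.  95.] box [-35. -49.  30.] [31. 23. 95.] ((603.9483032226562, 223.30319213867188), 36.03741455078125)
side 311 [570. 188.  86.] [636. 258.  95.] box [-35. -49.  86.] [31. 23. 95.] ((603.9483032226562, 223.30319213867188), 36.03741455078125)
[ 555.85541886 -144.78139614  363.60017679] [-2.75646777e-01  2.22931623e-01  1.60210287e+00  2.43718828e-04
  1.31669136e+00 -1.98772202e+00]
```

apply_moves --pt "-0.01 0.035 0 0 0 0" --pt "-0.02 0.07 0 0 0 0" --pt "-0.03 0.11 0.005 0 0 0" --pt "-0.041 0.147 0.015 0 0 0" --pt "-0.051 0.184 0.03 0 0 0" --pt "-0.061 0.22 0.045 0 0 0" --pt "-0.071 0.255 0.06 0 0 0" --pt "-0.08 0.29 0.075 0 0 0"

```text
t: 11.5
tcp_pos: [592.0, 158.9, 288.5]
tool_rot: [-0.227, 3.133, 0.001]
contact_force: [0.6, -0.7, -0.6]
opening: 0.997
gripper_force: 0.0
```

```bash
python3 go.py 602.3 222.3 160 1.717
```

```text
shift [-0.0193  0.0612  0.1285] turn -0.001 pos [592.  158.9 288.5] z [ 0.     0.001 -1.   ] F [ 0.6 -0.7 -0.6] j [ 0.24  0.35  1.61  0.    1.19 -1.47] t 11.5 0.9970964063127942
```

apply_moves --pt "-0.007 0.02 0.02 0 0 0" --pt "-0.013 0.04 0.04 0 0 0" --pt "-0.018 0.055 0.065 0 0 0" --pt "-0.019 0.06 0.09 0 0 0" --pt "-0.019 0.06 0.11 0 0 0" --pt "-0.019 0.06 0.125 0 0 0" --pt "-0.019 0.06 0.128 0 0 0" --pt "-0.019 0.06 0.128 0 0 0"

```text
t: 12.17
tcp_pos: [601.6, 218.2, 159.9]
tool_rot: [0.227, -3.131, 0.0]
contact_force: [0.5, -0.6, 0.3]
opening: 1.0
gripper_force: 0.0
```

```bash
python3 go.py 602.3 222.3 42 1.717
```

```text
shift [-0.0016  0.0039  0.1178] turn -0.002 pos [601.6 218.2 159.9] z [-0.003 -0.    -1.   ] F [ 0.5 -0.6  0.3] j [ 0.33  0.53  1.64  0.    0.97 -1.39] t 12.1667 0.9999704092873498
```

Correct sideways first while high, then descend.

apply_moves --pt "-0.001 0.0035 0.01 0 0 0" --pt "-0.001 0.0035 0.03 0 0 0" --pt "-0.001 0.0035 0.05 0 0 0" --pt "-0.001 0.0035 0.07 0 0 0" --pt "-0.001 0.0035 0.09 0 0 0" --pt "-0.001 0.0035 0.105 0 0 0" --pt "-0.001 0.0035 0.115 0 0 0" --pt "-0.001 0.0035 0.117 0 0 0"

```text
t: 12.83
tcp_pos: [602.8, 220.4, 42.6]
tool_rot: [0.225, -3.132, 0.001]
contact_force: [1.0, -0.1, 0.8]
opening: 1.002
gripper_force: 0.0
```

apply_moves --pt "0 0 0 0 0 0" --pt "0 0 0 0 0 0" --pt "0 0 0 0 0 0" --pt "0 0 0 0 0 0" --pt "0 0 0 0 0 0" --pt "0 0 0 0 0 0" --gripper 0 --force 25

```text
t: 13.33
tcp_pos: [604.1, 220.7, 45.0]
tool_rot: [-0.225, 3.132, 0.001]
contact_force: [-0.6, 0.7, 4.2]
opening: 0.783
gripper_force: 28.2
```

apply_moves --pt "0 0 -0.008 0 0 0" --pt "0 0 -0.025 0 0 0" --pt "0 0 -0.045 0 0 0" --pt "0 0 -0.07 0 0 0" --pt "0 0 -0.1 0 0 0" --pt "0 0 -0.13 0 0 0" --pt "0 0 -0.16 0 0 0" --pt "0 0 -0.19 0 0 0"

```text
t: 14.0
tcp_pos: [602.8, 220.2, 235.7]
tool_rot: [0.225, -3.133, 0.0]
contact_force: [0.1, 0.2, -1.5]
opening: 0.782
gripper_force: 28.5
```

apply_moves --pt "0 0 -0.02 0 0 0" --pt "0 0 -0.03 0 0 0" --pt "0 0 -0.035 0 0 0" --pt "0 0 -0.035 0 0 0"

```text
t: 14.33
tcp_pos: [603.4, 220.4, 269.5]
tool_rot: [-0.225, 3.133, 0.0]
contact_force: [0.4, 0.3, -1.5]
opening: 0.784
gripper_force: 28.5
```

```bash
python3 go.py 452.8 -286.2 270 1.0
```

```text
shift [ 0.2214 -0.4799 -0.0007] turn 0.714 pos [603.4 220.4 269.5] z [ 0.001  0.    -1.   ] F [ 0.4  0.3 -1.5] j [ 0.33  0.41  1.56 -0.    1.17 -1.38] t 14.3333 0.7839383627866691
```

apply_moves --pt "0.007 -0.015 0 0 0 0.04" --pt "0.018 -0.04 0 0 0 0.09" --pt "0.032 -0.07 0 0 0 0.14" --pt "0.046 -0.1 0 0 0 0.19" --pt "0.06 -0.13 0 0 0 0.24" --pt "0.074 -0.16 0 0 0 0.29" --pt "0.088 -0.19 0 0 0 0.34" --pt "0.101 -0.22 0 0 0 0.39"

```text
t: 15.0
tcp_pos: [532.4, -13.6, 267.0]
tool_rot: [-0.392, -3.113, 0.001]
contact_force: [1.2, -0.3, -0.3]
opening: 0.783
gripper_force: 28.5
```

```bash
python3 go.py 452.8 -286.2 230 1.0
```

```text
shift [ 0.0094 -0.2838  0.0373] turn 0.32 pos [532.4 -13.6 267. ] z [-0.004 -0.    -1.   ] F [ 1.2 -0.3 -0.3] j [-0.05  0.25  1.8  -0.    1.1  -1.37] t 15.0 0.7826697661496029
```

apply_moves --pt "0.001 -0.033 0 0 0 0.04" --pt "0.002 -0.066 0 0 0 0.08" --pt "0.003 -0.1 0 0 0 0.12" --pt "0.004 -0.133 0 0 0 0.16" --pt "0.005 -0.166 0.005 0 0 0.2" --pt "0.007 -0.198 0.012 0 0 0.24" --pt "0.008 -0.228 0.02 0 0 0.28" --pt "0.009 -0.252 0.028 0 0 0.31"

```text
t: 15.67
tcp_pos: [462.1, -255.6, 238.9]
tool_rot: [-0.869, -3.016, -0.0]
contact_force: [0.7, -0.4, -1.7]
opening: 0.783
gripper_force: 28.5
```

apply_moves --pt "0 -0.01 0.003 0 0 0" --pt "0 -0.018 0.008 0 0 0" --pt "0 -0.024 0.012 0 0 0" --pt "0 -0.026 0.014 0 0 0" --pt "0 -0.026 0.014 0 0 0" --pt "0 -0.026 0.014 0 0 0"

```text
t: 16.17
tcp_pos: [451.1, -275.2, 227.0]
tool_rot: [-0.862, -3.021, -0.0]
contact_force: [0.5, 0.6, -1.5]
opening: 0.783
gripper_force: 28.6
```

```bash
python3 go.py 452.8 -286.2 120 1.0; python3 - <<'E'
from h import *
c,V=cloud("side");cv2.imwrite("pics/s4.png",c["img"][100:280,280:480])
s=ctrl.sense()["tcp_pos"]
m=(np.hypot(V[...,0]-s[0],V[...,1]-s[1])<40)&(V[...,2]<s[2]+60)&(V[...,2]>90)
print(np.percentile(V[m],[0,1,5,95],axis=0).round(1))
E
```

```text
shift [-0.0073 -0.0084  0.107 ] turn 0.015 pos [ 451.1 -275.2  227. ] z [-0.  0. -1.] F [ 0.5  0.6 -1.5] j [-0.57  0.29  1.85  0.    1.01 -1.59] t 16.1667 0.7834650583710477
[[ 418.6 -311.1  192. ]
 [ 421.  -308.2  194.5]
 [ 424.1 -303.8  199.4]
 [ 469.3 -239.2  276.7]]
```

View pics/s4.png

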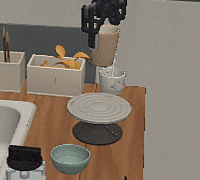

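The cup hangs upright in the gripper above the wheel, with its foot 35.5 mm below the TCP.

apply_moves --pt "-0.003 -0.004 0.01 0 0 0" --pt "-0.007 -0.008 0.025 0 0 0" --pt "-0.007 -0.008 0.045 0 0 0" --pt "-0.007 -0.008 0.065 0 0 0" --pt "-0.007 -0.008 0.082 0 0 0" --pt "-0.007 -0.008 0.095 0 0 0" --pt "-0.007 -0.008 0.102 0 0 0" --pt "-0.007 -0.008 0.103 0 0 0"

```text
t: 16.88
tcp_pos: [452.0, -285.8, 122.4]
tool_rot: [-0.862, -3.019, -0.001]
contact_force: [-0.2, -0.3, -1.1]
opening: 0.785
gripper_force: 28.6
```

apply_moves --pt "0 0 0 0 0 0" --pt "0 0 0 0 0 0" --pt "0 0 0 0 0 0"

```text
t: 17.13
tcp_pos: [453.2, -286.8, 124.9]
tool_rot: [0.863, 3.019, -0.001]
contact_force: [0.2, -0.7, -1.5]
opening: 0.784
gripper_force: 28.6
```

```bash
python3 go.py 452.8 -286.2 111 1.0
```

```text
shift [0.0007 0.0003 0.0139] turn 0.014 pos [ 453.2 -286.8  124.9] z [ 0.001 -0.001 -1.   ] F [ 0.2 -0.7 -1.5] j [-0.59  0.45  1.9  -0.    0.79 -1.6 ] t 17.1333 0.7836991594379765
```

Slow final descent, watching the force.

apply_moves --pt "0 0 0.002 0 0 0" --pt "0 0 0.004 0 0 0" --pt "0 0 0.006 0 0 0" --pt "0 0 0.008 0 0 0" --pt "0 0 0.01 0 0 0" --pt "0 0 0.011 0 0 0" --pt "0 0 0.012 0 0 0" --pt "0 0 0.012 0 0 0"

```text
t: 17.8
tcp_pos: [452.4, -286.4, 111.7]
tool_rot: [-0.863, -3.02, -0.0]
contact_force: [0.7, 0.3, -1.6]
opening: 0.781
gripper_force: 28.6
```

apply_moves --pt "0 0 0.0005 0 0 0" --pt "0 0 0.001 0 0 0" --pt "0 0 0.001 0 0 0"

```text
t: 18.05
tcp_pos: [452.9, -286.6, 111.3]
tool_rot: [0.863, 3.02, -0.0]
contact_force: [-0.7, 0.3, 2.2]
opening: 0.785
gripper_force: 28.6
```

apply_moves --pt "0 0 0 0 0 0" --pt "0 0 0 0 0 0" --pt "0 0 0 0 0 0" --pt "0 0 0 0 0 0" --gripper 100

```text
t: 18.38
tcp_pos: [452.5, -286.4, 111.0]
tool_rot: [-0.863, -3.021, -0.0]
contact_force: [-0.7, 0.1, 0.7]
opening: 0.998
gripper_force: 0.0
```

apply_moves --pt "0 0 -0.008 0 0 0" --pt "0 0 -0.02 0 0 0" --pt "0 0 -0.04 0 0 0" --pt "0 0 -0.07 0 0 0" --pt "0 0 -0.1 0 0 0" --pt "0 0 -0.13 0 0 0" --pt "0 0 -0.15 0 0 0" --pt "0 0 -0.16 0 0 0"

```text
t: 19.05
tcp_pos: [453.8, -287.2, 275.5]
tool_rot: [0.862, 3.015, -0.003]
contact_force: [0.1, 0.5, 0.5]
opening: 1.001
gripper_force: 0.0
```

apply_moves --pt "0.03 0 0 0 0 0" --pt "0.06 0 0 0 0 0" --pt "0.09 0 0 0 0 0" --pt "0.11 0 0 0 0 0" --pt "0.12 0 0 0 0 0" --pt "0.12 0 0 0 0 0" --pt "0.12 0 0 0 0 0" --pt "0.12 0 0 0 0 0"

```text
t: 19.72
tcp_pos: [351.9, -223.8, 271.4]
tool_rot: [0.863, 3.019, -0.001]
contact_force: [1.1, -0.7, -0.7]
opening: 0.998
gripper_force: 0.0
```

```bash
python3 - <<'E'
from h import *
c,V=cloud("side");cv2.imwrite("pics/s5.png",c["img"])
for n,X in(("side",V),("top",cloud("top")[1])):
    m=(np.hypot(X[...,0]-453,X[...,1]+286)<60)&(X[...,2]>148)&(X[...,2]<165)
    if m.sum()>3:print(n,m.sum(),X[m].min(0).round(),X[m].max(0).round(),cv2.minEnclosingCircle(X[m][:,:2].astype(np.float32)))
print(ctrl.sense()["tcp_pos"],ctrl.sense()["t"])
E
```

```text
side 242 [ 422. -317.  148.] [ 488. -244.  160.] ((452.7188720703125, -280.7194519042969), 36.77965545654297)
top 239 [ 418. -317.  148.] [ 485. -249.  162.] ((451.7608947753906, -283.4801940917969), 34.186553955078125)
[ 351.71616634 -223.70726916  271.10679996] 19.8167
```

View pics/s5.png

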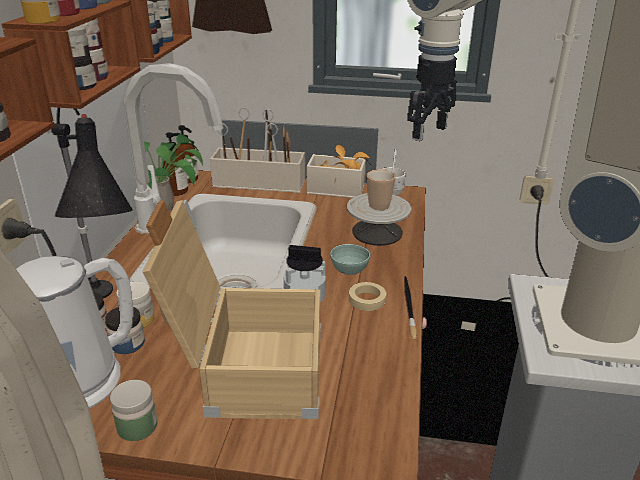

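The cup stands upright at (380,190), about 3 mm from the wheel's centre. The lid is open, the knob is unlocked, and the bystanders have not moved.

```bash
python3 -c "
from plant import ctrl
print(ctrl.close_job())"
```

```text
the job is handed in; nothing more can be done
None
```

The job is handed in: the box is unlocked with its lid resting open on the stop, the cup stands upright about 3 mm from the centre of the wheel head, and the other things are where they were (about 20 s of the 64 s used; the hand-in gave no verdict).

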